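# Turn the masked acrylic panel over with the lifter

## Robot

A 6-joint arm with a two-finger parallel gripper is mounted at the origin on the work surface. World frame = base frame: x ahead of the robot, y to its left, z up, the work surface at z = 0. Lengths are in m, angles in rad, forces in N, time in s.
With the tool pointing down it reaches from about 0.3 to 0.775 m from the base axis. Payload 14.6 kg.
Tool frame: the origin (TCP) lies at the very end of the fingers, on their centre line; the grasp point (between the pads) lies 19 mm behind it; z points along the fingers, y is the direction in which the jaws open and shut (so a half turn about z gives the same grasp; the last joint's range is limited). The gripper opens to 94 mm and grips with 3 to 60 N. Pads are 16 mm wide; open, the fingers measure 119 mm over their backs; the gripper's body (75 mm by 177 mm) begins 78 mm behind the grasp point.
Start: joints at [1.1, 0.3, 1.521, -0, 1.321, -0.067], TCP at [0.216, 0.506, 0.17] pointing down, gripper open.
Joint ranges: [-3.03, 3.03], [-0.79, 2.21], [0.23, 2.52], [-1.04, 4.18], [0, 3.07], [-2.55, 2.55]. Speed limits (rad/s): [2.22, 2.22, 2.57, 3.14, 3.14, 3.14].

## Interface

Orientations are given as a unit quaternion [w, x, y, z].
In Python, from station import ctrl gives the robot as it stands.
- The arm moves only by the tool send_rows, never from a script. Its argument "rows" is a list of rows, each a list of 7 numbers: the turn, a rotation vector about the tool's x, y, z in rad, then the shift along the tool's x, y, z in cm, then the closure, from -1 (fully open) to 1 (shut). A call has 1 to 5 rows; each row is the pose to reach, as a shift and turn from the pose commanded when the call began, along the tool's axes at that moment; what a row does not reach only later rows make up. A row lasts 1/12 s, in which the tool goes at most 41.7 mm and 7.16 degrees, less where a joint would pass 70% of its speed; a pose out of reach is approached as far as the arm can. A call with a gripper value outside its range is refused whole. The fingers move at their own pace and stop on an object; the grip force is fixed at half the most. Time passes only in rows, so rows that repeat a pose let the fingers close. It gives the time, the measured TCP pose, the force and the opening at its end, in the units of the state.
- ctrl.get_state(): the state, without advancing time (a new reading comes with each control period).
- ctrl.capture(name): name is "side" or "top"; returns the picture (400x640x3 uint8, red, green, blue); there is no depth.
- ctrl.camera_info(name): a dict with "mtx" (3x3 intrinsics, pixels), "cam_to_world" (4x4, takes a point from camera to world coordinates). Camera axes: x right, y up, looking along -z (the intrinsics and any distortion apply to the point x, -y, -z); pixel columns grow to the right and rows downward; lengths in m; the calibration is good to about 2 mm. A picture is of the moment at which its call begins. camera_info takes no time and is no camera call.
- ctrl.finish_job(): hands the job in, once; it reports no verdict.
Trained networks look in the newest picture that a camera, given by its name, has taken for a name from the list of things; names that differ only in an ending like _2 or _b are one class to them, and where a whole thing is asked for, a point or a joint stands for the part that bears it (a point fixed in the world has none). Each returns a list of dicts, best first, with "conf" (0 to 1); they miss things now and then, are a little off and sometimes report something else, mostly with a low value. They report only what shows in the picture. A call takes as long as a camera call. They do not tell look-alikes from the thing itself.
- ctrl.boxes_of(thing, camera): "location" ([x, y, z] in m, in world coordinates, good to about 4 mm: the middle of the surface that is visible of it).
- ctrl.outline_of(thing, camera): "region" (400x640 bool, what is visible of it).
- ctrl.pinpoint(thing, camera): "location" ([x, y, z] in m, in world coordinates, good to about 4 mm: a listed point, or the origin of a listed thing).
The state is a dict: "time": time; "joint_pos": joint angles; "qd": joint speeds; "tau": joint torques, N m; "tool_pos": TCP position; "tcp_rot": TCP orientation; "wrist_force": force on the tool from outside, world axes, zero at the start; "wrist_torque": the same for the moment, N m; "width": opening from 0.0 (shut) to 1.0 (fully open).
Only numpy, scipy, OpenCV 4.12 (cv2) and the standard library are available. Lean on these libraries where they do the work, as an engineer would, in place of code of your own. Each camera call takes 0.05 s, during which the arm holds its last target.

## Task

Two small acrylic panels lie on the turning stands; one is still brown-paper side up with a teal stripe. Take the lifter with the blue handle, slide its blade under the overhanging edge of that panel and tip the panel over the step so that it lies flat, red side up, on the grey felt deck of its own stand. Do not touch the panel with the gripper, leave the other panel alone, and stand the lifter back down flat on the bench.

Things in the scene. Friction and masses are not known exactly. Their poses are not given: they have to be found in the camera images.
- panel: Panel to turn over: plate 72 (x) by 60 (y) by 8 mm, about 50 g, one face brown paper with a teal stripe (up at first), the other red. Origin: centre of the red face (underside at first); z out of the paper face, +x to the stand's step. It lies on the stand's ledge, underside 18 mm above the bench, +x edge 2 to 5 mm from the step; 25 mm at its -x edge overhang, free down to the bench.
- stand: Fixed wooden stand under this panel. Origin on the bench at the foot of its step, mid-width; z up, +x from ledge to deck. Ledge: x -50 to 0 mm, 50 wide, 18 high. At x = 0 a step up to the felt deck: 30 high, x 0 to 105 mm, 90 wide. If its -x edge is raised, the panel pivots in the corner at the step, stands up there, and once pushed well past upright falls onto the deck.
- done_panel: The other panel, same size, already red side up on an identical stand of its own (same position relative to it); to be left alone. Origin at the centre of its underside; z up, +x to its step.
- lifter: Loose lifter, about 150 g: flat steel blade 107 long, 44 wide, 3 mm thick, lying on the bench, with an upright blue handle 24 (x) by 16 (y) mm, top 85 mm above the blade's underside. Origin on that underside below the handle's axis; z up the handle, +x along the blade to its front edge at x = 77 mm (rear edge x = -30). Grip the handle across its 16 mm, from above.
Mind the look-alikes: they are no part of the job. What is shaped like the panel but yellow is not meant. What is shaped like the lifter but purple is not meant.

How it is judged:
On the way:
1. the panel's edge is raised on the lifter (angle between panel's own z axis and vertical between 0.4 and 1.7 rad and contact force between lifter and panel above 0.02 N), for 0.1 s.
At the end, for the whole second after the job is handed in: The panel lies red side up, within 10 degrees of level, at rest on its stand's deck (its centre over the deck, at most 35 mm off the middle line); the lifter stands upright at rest, within 10 degrees, its blade flat on the bench (within 8 mm) and not touching the panel (angle between panel's own z axis and vertical above 2.96659 rad and x of panel in the frame of stand between 0 and 0.105 m and y of panel in the frame of stand between -0.035 and 0.035 m and z of panel in the frame of stand between 0.032 and 0.046 m and linear speed of each of panel, lifter below 0.02 m/s and angle between lifter's own z axis and vertical below 0.175 rad and height (world z) of lifter below 0.008 m and contact force between lifter and panel below 0.02 N).
It fails at once if the gripper or arm touches the panel to be turned (contact force between any of the fingers, the arm and panel above 0.5 N).
It fails at once if the other panel is disturbed by more than 15 mm or tipped (distance of done_panel from where it was at the start of the episode above 0.015 m or angle between done_panel's own z axis and vertical above 0.3 rad).
It also fails if it takes over 64 s, if anything falls off the work surface, if the arm or the gripper's body presses on something with over 40 N, if the wrist force passes 120 N, or if a joint passes its speed limit or range.

## Working session

There is one attempt and no reset: what is moved stays moved. The work goes in short steps, Python scripts to look and compute and a tool call to move; the robot and the scene stay as the last step left them, time stands still between calls to the robot, and variables do not carry over. Pictures are saved under pics/ and viewed, and the job is handed in when it is done.

Besides the shell and the picture viewer there is one more tool, called after "Call:" in YAML: its name, and indented under it one key for each argument. send_rows: Moves the arm, as the interface text tells. Its arguments: {"type":"object","properties":{"rows":{"type":"array"}},"required":["rows"]}

```bash
ls; mkdir -p pics; python3 - <<'E'
from station import ctrl
import cv2,numpy as np
print(ctrl.get_state())
for n in ["side","top"]:
    im=ctrl.capture(n); cv2.imwrite(f"pics/{n}0.png",im[:,:,::-1])
    i=ctrl.camera_info(n); print(n,np.round(i["mtx"],1).tolist(),np.round(i["cam_to_world"],3).tolist(),[k for k in i])
    for t in ["panel","stand","done_panel","lifter"]:
        print(t,[(np.round(d["location"],3).tolist(),round(d["conf"],2)) for d in ctrl.pinpoint(t,n)])
E
```

```text
pics
{'time': 0.0, 'joint_pos': array([ 1.10043908e+00,  3.00479101e-01,  1.52158184e+00,  4.09205982e-06,
        1.32066084e+00, -6.66115708e-02]), 'qd': array([-0.00182442,  0.00021269,  0.00069204,  0.00083147,  0.00022547,
        0.00126879]), 'tau': array([-1.84456570e-03, -5.31807590e+01, -3.52740026e+01,  7.08691031e-02,
        2.44240573e-02, -6.90851493e-05]), 'tool_pos': array([0.2159507 , 0.50551334, 0.16988163]), 'tcp_rot': array([-1.51673309e-04,  2.00504952e-01,  9.79692526e-01, -5.43812552e-04]), 'wrist_force': array([ 0.10630846, -0.10452907,  0.21639511]), 'wrist_torque': array([-0.01258648,  0.00402675, -0.02190115]), 'width': 0.9970165580037549}
side [[408.4, 0.0, 318.0], [0.0, 408.4, 199.1], [0.0, 0.0, 1.0]] [[-0.967, 0.11, -0.23, 0.398], [-0.254, -0.492, 0.833, 0.612], [-0.022, 0.864, 0.504, 0.444], [0.0, 0.0, 0.0, 1.0]] ['mtx', 'cam_to_world']
panel [([0.538, -0.101, -0.001], 0.9), ([0.603, -0.213, 0.016], 0.73), ([0.566, -0.332, -0.0], 0.56)]
stand [([0.64, -0.207, 0.002], 0.93)]
done_panel [([0.611, 0.003, 0.018], 0.83)]
lifter [([0.636, 0.245, 0.002], 0.88), ([0.482, 0.207, -0.001], 0.64)]
top [[505.7, 0.0, 320.3], [0.0, 505.7, 204.4], [0.0, 0.0, 1.0]] [[0.007, 0.986, -0.166, 0.401], [-1.0, 0.007, 0.001, -0.026], [0.002, 0.166, 0.986, 1.112], [0.0, 0.0, 0.0, 1.0]] ['mtx', 'cam_to_world']
panel [([0.568, -0.33, -0.002], 0.94), ([0.602, -0.212, 0.015], 0.89), ([0.531, -0.104, -0.001], 0.63)]
stand [([0.64, -0.212, -0.002], 0.79)]
done_panel [([0.605, 0.003, 0.015], 0.62), ([0.599, -0.214, 0.014], 0.45)]
lifter [([0.492, 0.212, 0.001], 0.82), ([0.631, 0.246, -0.0], 0.59), ([0.644, -0.212, -0.001], 0.47)]
```

View pics/side0.png

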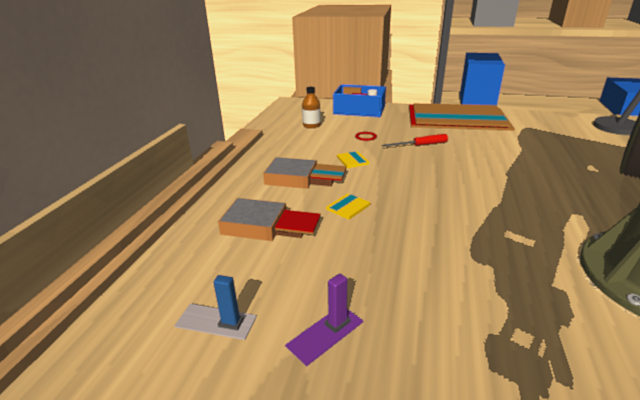

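View pics/top0.png

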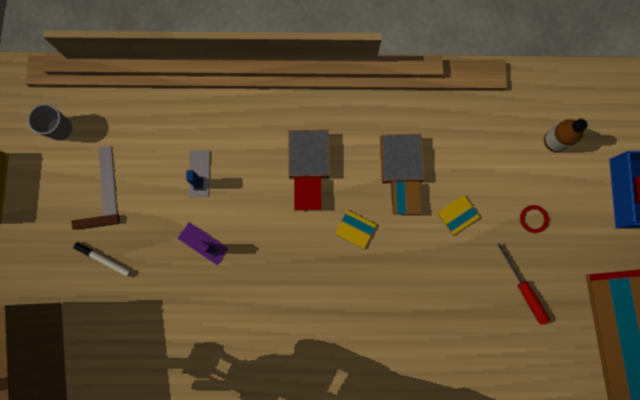

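Candidates are listed by top-image pixel.
- **Lifter:** blue (200,175), which I choose, versus purple (205,243).
- **Panel:** brown/teal (407,197), which I choose. The others are the yellow/teal ones at (357,228) and (459,215), the red done panel (308,193), and the big brown board at lower right.

Next I measure these precisely.

```bash
cat > h.py <<'E'
from station import ctrl
import cv2,numpy as np
def cam(n):
    i=ctrl.camera_info(n); return np.array(i["mtx"]),np.array(i["cam_to_world"])
def bp(n,px,z):
    K,T=cam(n); px=np.atleast_2d(px).astype(float)
    d=np.c_[(px[:,0]-K[0,2])/K[0,0],-(px[:,1]-K[1,2])/K[1,1],-np.ones(len(px))]@T[:3,:3].T
    o=T[:3,3]; s=(z-o[2])/d[:,2]; return o+d*s[:,None]
def pj(n,P):
    K,T=cam(n); P=np.atleast_2d(P); c=(P-T[:3,3])@T[:3,:3]; c=c/-c[:,2:3]
    return np.c_[K[0,0]*c[:,0]+K[0,2],-K[1,1]*c[:,1]+K[1,2]]
E
python3 - <<'E'
from h import *
im=ctrl.capture("top")
a=cv2.resize(im[120:220,370:440],None,fx=5,fy=5,interpolation=cv2.INTER_CUBIC)
b=cv2.resize(im[130:230,175:245],None,fx=5,fy=5,interpolation=cv2.INTER_CUBIC)
cv2.imwrite("pics/crop1.png",np.hstack([a,b])[:,:,::-1])
for t,z in [("panel",.026),("stand",.03),("lifter",.003),("done_panel",.026)]:
    for d in ctrl.outline_of(t,"top"):
        m=np.array(d["region"],np.uint8)
        c=max(cv2.findContours(m,0,2)[0],key=cv2.contourArea)
        ys,xs=np.nonzero(m)
        W=bp("top",np.c_[xs,ys],z)[:,:2]
        r=cv2.minAreaRect((W*1000).astype(np.float32))
        print(t,round(d["conf"],2),m.sum(),np.round(cv2.minAreaRect(c)[0]),"rect mm",np.round(r[0],1),np.round(r[1],1),round(r[2],1))
E
```

```text
panel 0.88 919 [406. 198.] rect mm [ 599.2 -213.3] [71.  61.2] 0.4
panel 0.69 963 [355. 229.] rect mm [ 530.1 -102.2] [74.3 62.4] 63.5
panel 0.61 917 [457. 214.] rect mm [ 564.6 -323.5] [61.8 76. ] 34.9
panel 0.58 886 [308. 194.] rect mm [606.4   1.8] [71.1 59.3] 0.4
stand 0.85 1976 [401. 159.] rect mm [ 686.1 -204. ] [113.4  94. ] 0.7
lifter 0.86 922 [202. 243.] rect mm [499.6 231.9] [107.9  43.2] 57.9
lifter 0.83 990 [198. 172.] rect mm [658.3 249.7] [108.4  52.3] 0.2
done_panel 0.76 837 [308. 194.] rect mm [606.4   0.7] [71.1 57.1] 0.4
```

View pics/crop1.png

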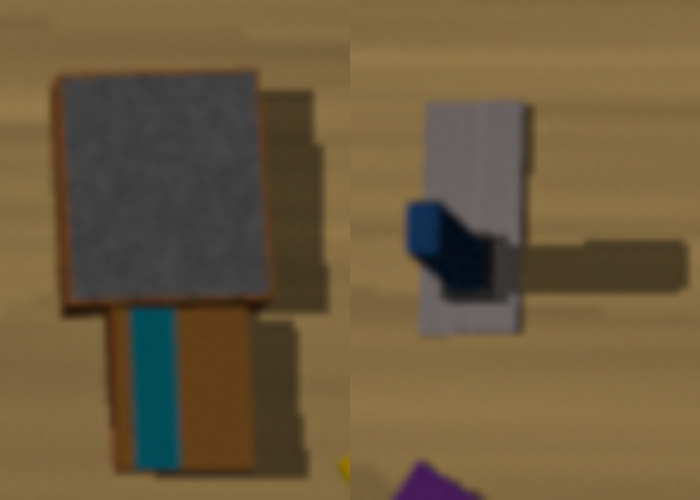

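```bash
python3 - <<'E'
from h import *
def s(n,pts,o,z):
    px=(np.array(pts)+.5)/5-.5+np.array(o); return np.round(bp(n,px,z)*1000,1)[:,:2].tolist()
print("deck",s("top",[(59,76),(258,70),(270,297),(67,303)],(370,120),.03))
print("panel",s("top",[(108,306),(250,306),(253,470),(117,471)],(370,120),.026))
print("blade",s("top",[(77,101),(175,103),(172,334),(69,334)],(175,130),.003))
print("htop",s("top",[(74,215),(74,230),(58,203),(91,203)],(175,130),.085))
im=ctrl.capture("side")
a=cv2.resize(im[150:250,215:375],None,fx=5,fy=5,interpolation=cv2.INTER_CUBIC)
cv2.imwrite("pics/s1.png",a[:,:,::-1])
b=cv2.resize(im[260:350,165:285],None,fx=6,fy=6,interpolation=cv2.INTER_CUBIC)
cv2.imwrite("pics/s2.png",b[:,:,::-1])
E
```

```text
deck [[740.5, -161.0], [744.0, -249.6], [640.8, -252.1], [637.4, -163.2]]
panel [[637.1, -181.7], [637.6, -244.1], [564.8, -243.6], [563.9, -184.5]]
blade [[710.3, 269.3], [709.7, 225.0], [603.5, 221.7], [603.1, 267.6]]
htop [[638.5, 246.3], [632.1, 246.0], [643.6, 253.2], [643.7, 239.5]]
```

View pics/s1.png

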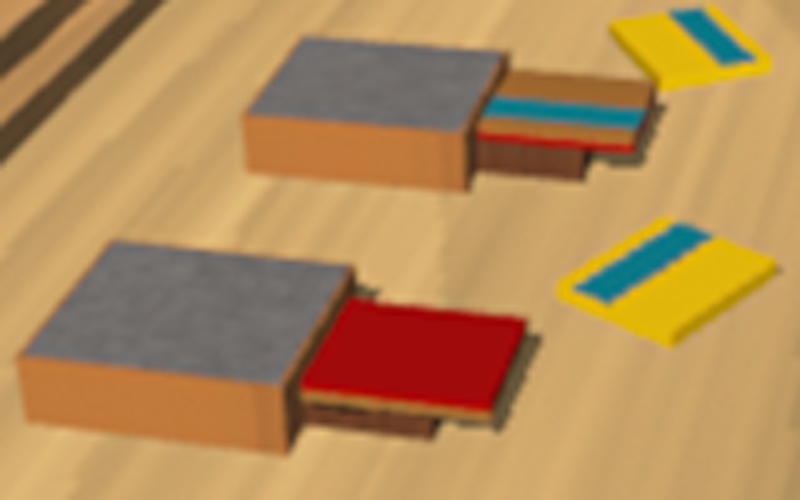

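View pics/s2.png

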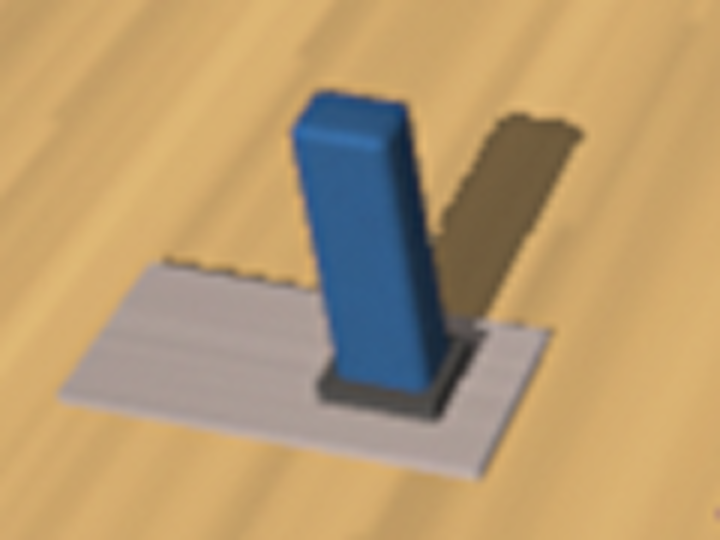

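```bash
cat > go.py <<'E'
import sys
from h import *
from scipy.spatial.transform import Rotation as R
# args: x y z yaw(deg; tool x = -world x rotated by yaw) pitch(deg, blade front up +)
def go(x,y,z,yaw=1.2,pitch=0):
    s=ctrl.get_state(); q=s["tcp_rot"]; A=R.from_quat([q[1],q[2],q[3],q[0]])
    B=R.from_euler("z",yaw,degrees=True)*R.from_euler("y",-pitch,degrees=True)*R.from_matrix(np.array([[-1,0,0],[0,1,0],[0,0,-1.]]))
    d=A.inv().apply(np.array([x,y,z])-s["tool_pos"])*100
    print("t",round(s["time"],2),"pos",np.round(s["tool_pos"],4),"rv",np.round((A.inv()*B).as_rotvec(),4),"cm",np.round(d,2),"w",round(s["width"],3),"F",np.round(s["wrist_force"],2))
if __name__=="__main__": go(*map(float,sys.argv[1:]))
E
python3 go.py .633 .246 .17
```

```text
t 0.8 pos [0.2161 0.5058 0.1705] rv [ 0.      0.     -0.4248] cm [-48.54  -7.51   0.05] w 0.995 F [-0.58 -0.42  0.4 ]
```

Call:
send_rows:
  rows:
    - [0,0,-0.1,-4,-0.6,0,-1]
    - [0,0,-0.2,-8,-1.2,0,-1]
    - [0,0,-0.3,-12,-1.9,0,-1]
    - [0,0,-0.4,-16,-2.5,0,-1]
    - [0,0,-0.425,-20,-3.1,0,-1]

```text
time: 1.22
tool_pos: [0.3892, 0.3974, 0.1706]
tcp_rot: [0.0, -0.014, 1.0, 0.0]
wrist_force: [-0.1, 1.0, -0.6]
width: 0.995
```

```bash
python3 go.py .633 .246 .17
```

```text
t 1.22 pos [0.3892 0.3974 0.1706] rv [0.0002 0.0002 0.0067] cm [-23.95 -15.81   0.07] w 0.995 F [-0.13  1.03 -0.55]
```

Call:
send_rows:
  rows:
    - [0,0,0,-3.4,-2.2,0,-1]
    - [0,0,0,-6.8,-4.4,0,-1]
    - [0,0,0,-10.2,-6.6,0,-1]
    - [0,0,0,-13.6,-8.9,0,-1]
    - [0,0,0,-17,-11.2,0,-1]

```text
time: 1.63
tool_pos: [0.5617, 0.2888, 0.1705]
tcp_rot: [0.0, -0.011, 1.0, 0.0]
wrist_force: [-0.2, 1.5, 0.2]
width: 1.0
```

Call:
send_rows:
  rows:
    - [0,0,0,-3.4,-2.3,0,-1]
    - [0,0,0,-6.9,-4.6,0,-1]
    - [0,0,0,-6.9,-4.6,0,-1]
    - [0,0,0,-6.9,-4.6,0,-1]

```text
time: 1.97
tool_pos: [0.6311, 0.2443, 0.1693]
tcp_rot: [-0.001, -0.009, 1.0, -0.0]
wrist_force: [-0.0, 0.4, 0.2]
width: 0.999
```

```bash
python3 go.py .633 .246 .045; python3 - <<'E'
from h import *
im=ctrl.capture("side");cv2.imwrite("pics/s3.png",im[:,:,::-1])
im=ctrl.capture("top");cv2.imwrite("pics/t3.png",cv2.resize(im[100:260,150:310],None,fx=3,fy=3)[:,:,::-1])
E
```

```text
t 1.97 pos [0.6311 0.2443 0.1693] rv [-0.0004 -0.0013 -0.0024] cm [-0.21  0.17 12.43] w 0.999 F [-0.03  0.35  0.24]
```

View pics/s3.png

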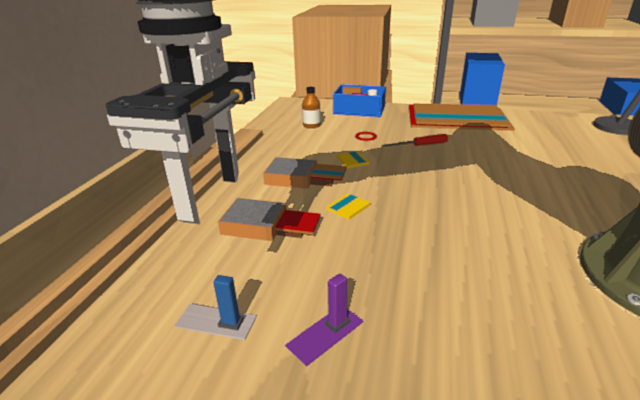

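```bash
python3 - <<'E'
from h import *
print(pj("side",[[.631,.244,.17],[.631,.304,.17],[.631,.184,.17],[.633,.246,.085],[.633,.246,0]]))
E
```

```text
[[215.38338249 223.9509063 ]
 [190.0552612  253.61607237]
 [236.09604908 199.69151938]
 [222.86545809 278.14422202]
 [231.17191516 323.78694162]]
```

View pics/t3.png

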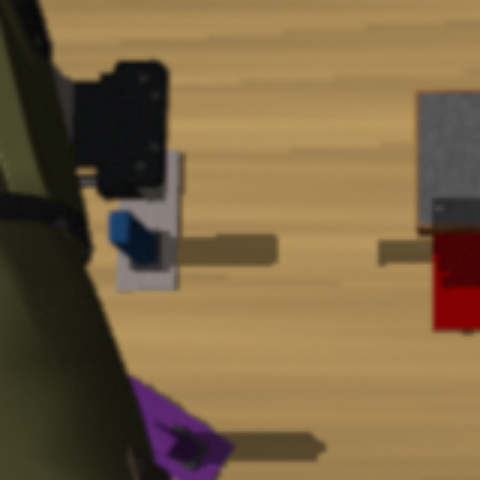

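```bash
python3 - <<'E'
from h import *
im=ctrl.capture("side");cv2.imwrite("pics/s4.png",cv2.resize(im[100:350,90:290],None,fx=3,fy=3,interpolation=cv2.INTER_CUBIC)[150:,:,::-1])
print(pj("top",[[.631,.304,.17],[.631,.184,.17],[.631,.304,.21],[.631,.184,.21]]))
E
```

```text
[[147.75271472 166.08672738]
 [210.52947535 166.5590184 ]
 [140.45071686 160.84606977]
 [205.89857294 161.338875  ]]
```

View pics/s4.png

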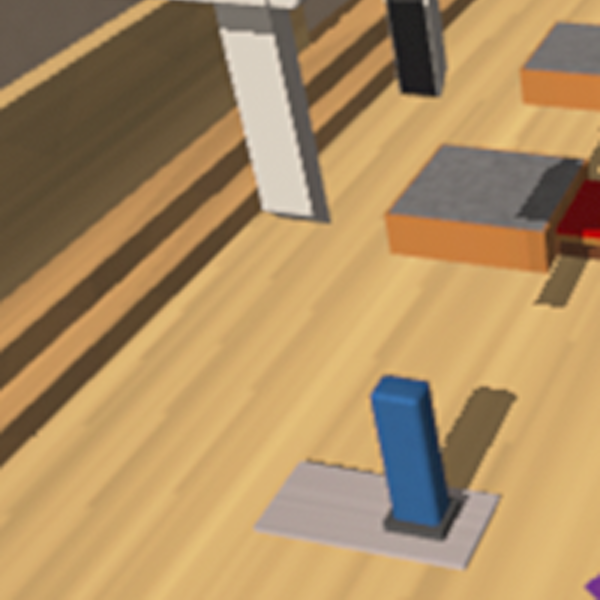

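```bash
python3 - <<'E'
from h import *
P=np.array([.631,.297,.17])
for d in [[0,0,0],[.01,0,0],[0,.01,0],[0,0,.01]]: print(d,pj("side",P+d)-pj("side",P),pj("side",P))
print(pj("side",P*[1,0,1]+[0,.191,0]))
# body box corners top view
for z in [.267,.29,.35]:
  print(z,pj("top",[[.631+.0375,.244-.0885,z],[.631-.0375,.244-.0885,z]]))
E
```

```text
[0, 0, 0] [[0. 0.]] [[193.29729602 249.81888977]]
[0.01, 0, 0] [[-8.02147543 -1.23701194]] [[193.29729602 249.81888977]]
[0, 0.01, 0] [[-4.65742395  5.45493499]] [[193.29729602 249.81888977]]
[0, 0, 0.01] [[-1.59946126 -7.28443955]] [[193.29729602 249.81888977]]
[[233.87614715 202.2915448 ]]
0.267 [[216.02226654 132.25566763]
 [214.20530032 174.46130383]]
0.29 [[213.2788731  128.08845928]
 [211.37251333 171.36929867]]
0.35 [[205.38577682 116.09886407]
 [203.21015817 162.46003567]]
```

Call:
send_rows:
  rows:
    - [0,0,0,-0.2,0.15,3,-1]
    - [0,0,0,-0.2,0.15,6,-1]
    - [0,0,0,-0.2,0.15,9,-1]
    - [0,0,0,-0.2,0.15,11,-1]
    - [0,0,0,-0.2,0.15,11,-1]

```text
time: 2.53
tool_pos: [0.6291, 0.2478, 0.0562]
tcp_rot: [-0.003, -0.011, 1.0, -0.001]
wrist_force: [-0.1, -0.3, -0.1]
width: 0.998
```

```bash
python3 go.py .633 .246 .045; python3 - <<'E'
from h import *
im=ctrl.capture("side");cv2.imwrite("pics/s5.png",cv2.resize(im[150:350,140:320],None,fx=3,fy=3,interpolation=cv2.INTER_CUBIC)[:,:,::-1])
im=ctrl.capture("top");cv2.imwrite("pics/t5.png",cv2.resize(im[100:260,150:310],None,fx=3,fy=3)[:,:,::-1])
print(pj("side",[[.633,.297,.06],[.633,.195,.06]]))
E
```

```text
t 2.53 pos [0.6291 0.2478 0.0562] rv [-0.0018 -0.0063  0.0019] cm [-0.39 -0.19  1.12] w 0.998 F [-0.14 -0.26 -0.14]
[[207.35471131 320.15845512]
 [240.94794403 268.42311551]]
```

View pics/s5.png

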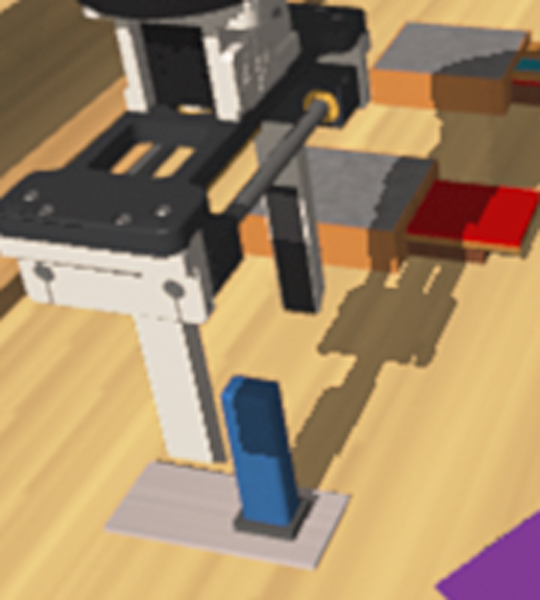

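```bash
python3 go.py .633 .246 .045; python3 - <<'E'
from h import *
s=ctrl.get_state();print(s["joint_pos"],s["qd"])
im=ctrl.capture("side");cv2.imwrite("pics/s6.png",cv2.resize(im[150:350,140:320],None,fx=3,fy=3,interpolation=cv2.INTER_CUBIC)[:,:,::-1])
s=ctrl.get_state();print(s["time"],s["tool_pos"])
# does fingertip fit: sweep z
for z in [.06,.07,.08,.09]: print(z,pj("side",[[.631,.301,z],[.631,.195,z]]).round().tolist())
E
```

```text
t 2.63 pos [0.6317 0.2483 0.0614] rv [0.0001 0.0003 0.0016] cm [-0.13 -0.23  1.64] w 0.994 F [ 0.31 -0.11  1.57]
[ 3.20523043e-01  6.81994734e-01  1.21814441e+00  4.68791495e-05
  1.24111129e+00 -1.27281755e+00] [-0.00547336 -0.02737695 -0.03259715 -0.00010705  0.00494136 -0.00038012]
2.6833 [0.63240258 0.24826774 0.06259804]
0.06 [[207.0, 323.0], [242.0, 269.0]]
0.07 [[206.0, 317.0], [241.0, 263.0]]
0.08 [[205.0, 311.0], [241.0, 258.0]]
0.09 [[203.0, 305.0], [240.0, 252.0]]
```

View pics/s6.png

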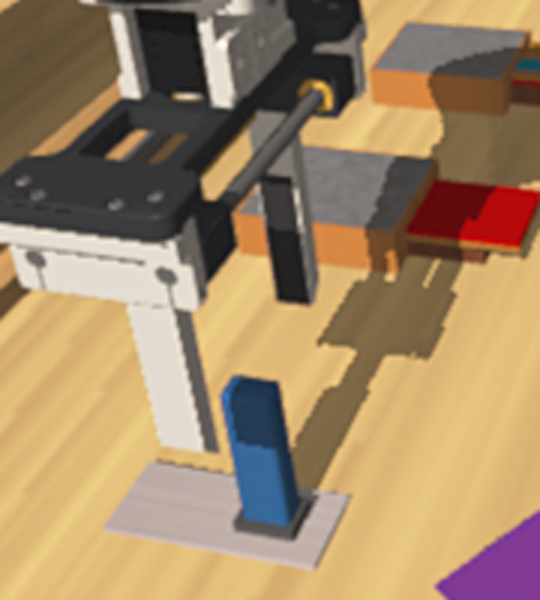

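View pics/t5.png

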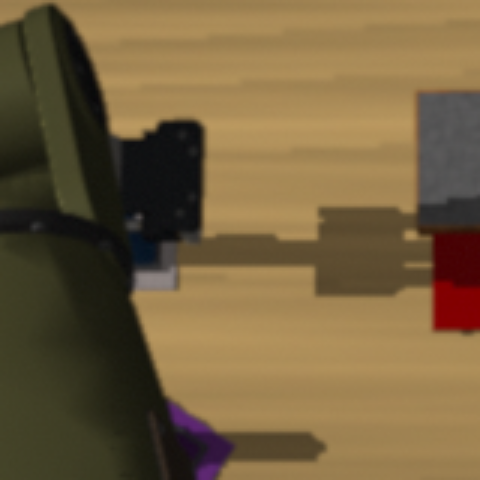

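Call:
send_rows:
  rows:
    - [0,0,0,-0.05,-0.2,2,-1]
    - [0,0,0,-0.05,-0.2,4,-1]
    - [0,0,0,-0.05,-0.2,4,-1]
    - [0,0,0,-0.05,-0.2,4,-1]
    - [0,0,0,-0.05,-0.2,4,-1]

```text
time: 3.1
tool_pos: [0.6336, 0.2459, 0.0229]
tcp_rot: [0.001, -0.011, 1.0, 0.0]
wrist_force: [0.4, 0.4, 0.1]
width: 1.001
```

```bash
python3 - <<'E'
from h import *
im=ctrl.capture("side");cv2.imwrite("pics/s7.png",cv2.resize(im[150:350,140:320],None,fx=3,fy=3,interpolation=cv2.INTER_CUBIC)[:,:,::-1])
E
python3 go.py .633 .246 .022;
```

```text
t 3.15 pos [0.6336 0.2458 0.0229] rv [0.0009 0.003  0.0005] cm [0.06 0.02 0.09] w 1.003 F [-0.12  0.69 -0.61]
```

View pics/s7.png

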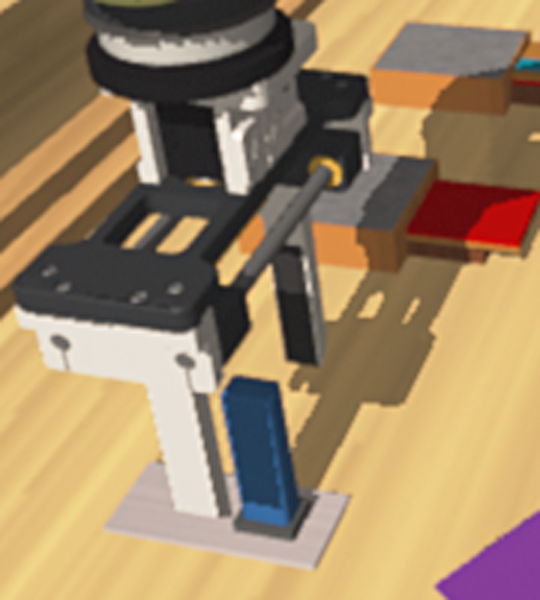

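Call:
send_rows:
  rows:
    - [0,0,0,0.05,0,0.6,-1]
    - [0,0,0,0.05,0,1.2,-1]
    - [0,0,0,0.05,0,1.2,-1]
    - [0,0,0,0.05,0,1.2,-0.2]
    - [0,0,0,0.05,0,1.2,0.2]

```text
time: 3.57
tool_pos: [0.6322, 0.2453, 0.0085]
tcp_rot: [-0.0, -0.011, 1.0, -0.0]
wrist_force: [-0.2, 0.5, -0.9]
width: 0.892
```

```bash
python3 - <<'E'
from h import *
im=ctrl.capture("side");cv2.imwrite("pics/s8.png",cv2.resize(im[150:350,140:320],None,fx=3,fy=3,interpolation=cv2.INTER_CUBIC)[:,:,::-1])
E
python3 go.py .633 .246 .01;
```

```text
t 3.62 pos [0.6322 0.2454 0.0086] rv [0.     0.0002 0.0003] cm [-0.08  0.06 -0.14] w 0.851 F [ 0.2   0.34 -0.07]
```

View pics/s8.png

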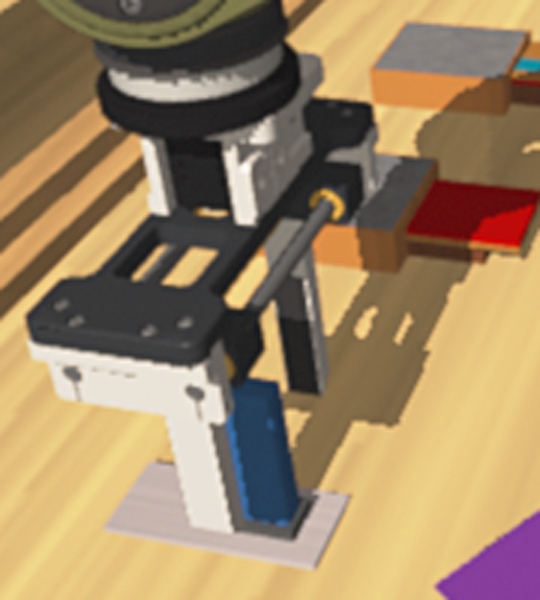

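Call:
send_rows:
  rows:
    - [0,0,0,0,0,0,0.6]
    - [0,0,0,0,0,0,1]
    - [0,0,0,0,0,0,1]
    - [0,0,0,0,0,0,1]
    - [0,0,0,0,0,0,1]

```text
time: 4.03
tool_pos: [0.6322, 0.2453, 0.0085]
tcp_rot: [0.0, -0.011, 1.0, 0.0]
wrist_force: [0.3, -0.3, 0.3]
width: 0.499
```

Call:
send_rows:
  rows:
    - [0,0,0,0,0,0,1]
    - [0,0,0,0,0,0,1]
    - [0,0,0,0,0,0,1]

```text
time: 4.28
tool_pos: [0.6321, 0.2453, 0.0084]
tcp_rot: [-0.0, -0.011, 1.0, -0.0]
wrist_force: [-0.4, 0.5, 0.4]
width: 0.283
```

```bash
python3 - <<'E'
from h import *
im=ctrl.capture("side");cv2.imwrite("pics/s9.png",cv2.resize(im[150:350,140:320],None,fx=3,fy=3,interpolation=cv2.INTER_CUBIC)[:,:,::-1])
E
python3 go.py .633 .246 .07;
```

```text
t 4.33 pos [0.6322 0.2453 0.0085] rv [0.     0.     0.0003] cm [-0.09  0.07 -6.15] w 0.24 F [-0.34 -0.29 -0.08]
```

View pics/s9.png

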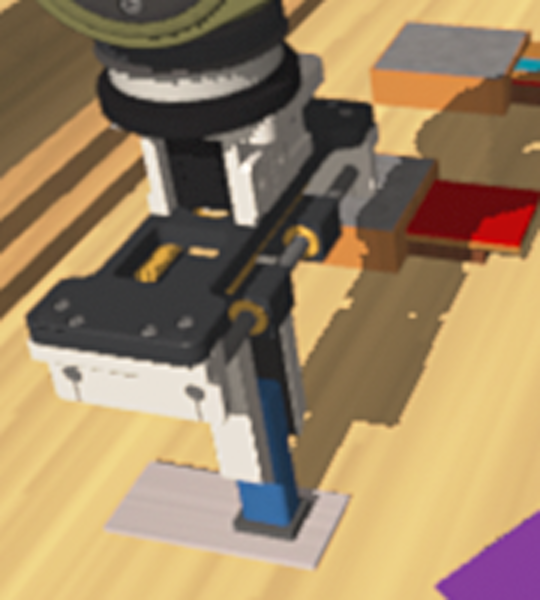

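Call:
send_rows:
  rows:
    - [0,0,0,0,0,0,1]
    - [0,0,0,0,0,0,1]
    - [0,0,0,0,0,0,1]
    - [0,0,0,0,0,-0.5,1]
    - [0,0,0,0,0,-1,1]

```text
time: 4.75
tool_pos: [0.6319, 0.2452, 0.0185]
tcp_rot: [-0.0, -0.011, 1.0, -0.0]
wrist_force: [0.2, 0.6, -1.3]
width: 0.166
```

Call:
send_rows:
  rows:
    - [0,0,0,0,0,-2,1]
    - [0,0,0,0,0,-5,1]
    - [0,0,0,0,0,-8,1]
    - [0,0,0,0,0,-11,1]
    - [0,0,0,0,0,-11,1]

```text
time: 5.17
tool_pos: [0.6345, 0.2461, 0.1362]
tcp_rot: [0.005, -0.011, 1.0, 0.002]
wrist_force: [0.8, -0.2, -0.3]
width: 0.169
```

```bash
python3 - <<'E'
from h import *
im=ctrl.capture("side");cv2.imwrite("pics/s10.png",cv2.resize(im[50:350,100:380],None,fx=2,fy=2,interpolation=cv2.INTER_CUBIC)[:,:,::-1])
E
python3 go.py .45 .2 .13;python3 go.py .45 -.21 .13
```

```text
t 5.22 pos [0.6336 0.2458 0.1327] rv [0.0019 0.0063 0.0003] cm [18.45 -4.19  0.15] w 0.171 F [ 0.09  0.15 -2.61]
t 5.22 pos [0.6336 0.2458 0.1327] rv [0.0019 0.0063 0.0003] cm [ 19.32 -45.18   0.06] w 0.171 F [ 0.09  0.15 -2.61]
```

View pics/s10.png

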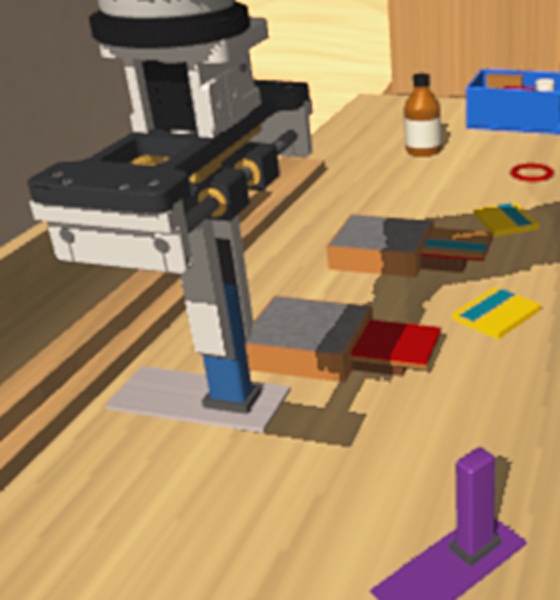

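Call:
send_rows:
  rows:
    - [0,0,0,1.6,-3.5,0,1]
    - [0,0,0,3.2,-7,0,1]
    - [0,0,0,4.8,-10.5,0,1]
    - [0,0,0,6.4,-14,0,1]
    - [0,0,0,8,-17.5,0,1]

```text
time: 5.63
tool_pos: [0.5542, 0.0672, 0.1273]
tcp_rot: [-0.001, -0.011, 1.0, -0.0]
wrist_force: [0.1, -0.2, -2.3]
width: 0.168
```

Call:
send_rows:
  rows:
    - [0,0,0,1.6,-3.5,0,1]
    - [0,0,0,3.2,-7,0,1]
    - [0,0,0,4.8,-10.5,0,1]
    - [0,0,0,6.4,-14,0,1]
    - [0,0,0,8,-17.5,0,1]

```text
time: 6.05
tool_pos: [0.478, -0.1093, 0.1276]
tcp_rot: [-0.001, -0.011, 1.0, 0.0]
wrist_force: [0.6, -0.2, -1.4]
width: 0.17
```

Call:
send_rows:
  rows:
    - [0,0,0,1.5,-3.5,0,1]
    - [0,0,0,3,-7,0,1]
    - [0,0,0,3.4,-10,0,1]
    - [0,0,0,3.4,-10,0,1]
    - [0,0,0,3.4,-10,0,1]

```text
time: 6.47
tool_pos: [0.4469, -0.2095, 0.1276]
tcp_rot: [-0.001, -0.009, 1.0, 0.0]
wrist_force: [0.4, 0.6, -1.3]
width: 0.169
```

```bash
python3 - <<'E'
from h import *
im=ctrl.capture("side");cv2.imwrite("pics/s11.png",im[:,:,::-1])
im=ctrl.capture("top");cv2.imwrite("pics/t11.png",cv2.resize(im[100:300,300:500],None,fx=3,fy=3,interpolation=cv2.INTER_CUBIC)[:,:,::-1])
E
python3 go.py .463 -.21 .06;python3 go.py .463 -.21 .0135
```

```text
t 6.57 pos [ 0.4475 -0.208   0.1278] rv [ 0.0007 -0.001   0.0004] cm [-1.55 -0.24  6.78] w 0.169 F [-0.36  0.01 -2.11]
t 6.57 pos [ 0.4475 -0.208   0.1278] rv [ 0.0007 -0.001   0.0004] cm [-1.55 -0.24 11.43] w 0.169 F [-0.36  0.01 -2.11]
```

View pics/s11.png

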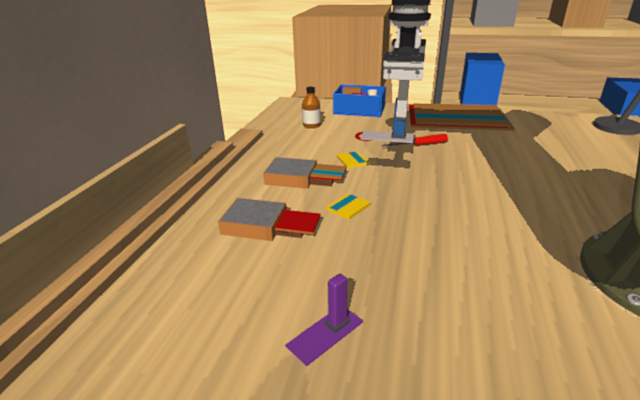

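View pics/t11.png

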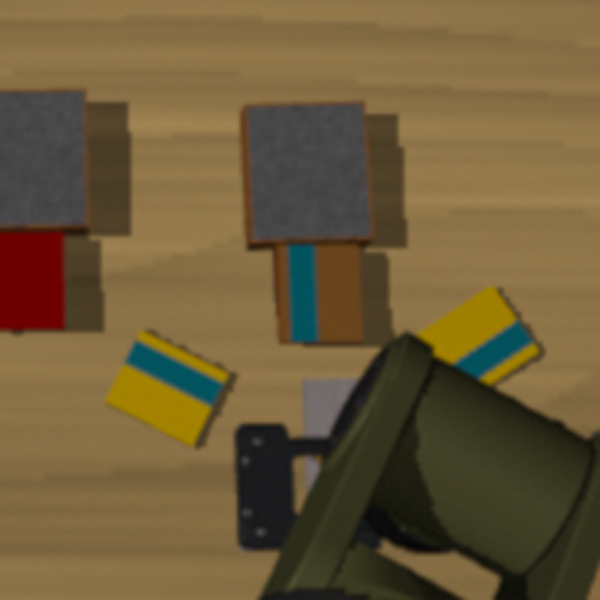

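```bash
python3 - <<'E'
from h import *
print(bp("top",[[300+303.5/3-.5,100+380.5/3-.5]],.122))
E
```

```text
[[ 0.5246544 -0.1851522  0.122    ]]
```

Call:
send_rows:
  rows:
    - [0,0,0,-0.6,-0.3,3,1]
    - [0,0,0,-1.2,-0.3,6,1]
    - [0,0,0,-1.2,-0.3,9,1]
    - [0,0,0,-1.2,-0.3,10.5,1]
    - [0,0,0,-1.2,-0.3,10.9,1]

```text
time: 6.98
tool_pos: [0.4585, -0.2093, 0.0165]
tcp_rot: [-0.002, -0.012, 1.0, 0.001]
wrist_force: [-0.6, 0.8, -2.1]
width: 0.165
```

Call:
send_rows:
  rows:
    - [0,0,0,0,0,0,1]
    - [0,0,0,0,0,0,1]

```text
time: 7.15
tool_pos: [0.4604, -0.2111, 0.0204]
tcp_rot: [0.0, -0.011, 1.0, -0.0]
wrist_force: [-0.4, 0.3, -1.8]
width: 0.17
```

```bash
python3 - <<'E'
from h import *
im=ctrl.capture("side");cv2.imwrite("pics/s12.png",cv2.resize(im[100:220,250:450],None,fx=4,fy=4,interpolation=cv2.INTER_CUBIC)[:,:,::-1])
im=ctrl.capture("top");cv2.imwrite("pics/t12.png",cv2.resize(im[120:270,370:470],None,fx=4,fy=4,interpolation=cv2.INTER_CUBIC)[:,:,::-1])
E
python3 go.py .463 -.211 .0135
```

```text
t 7.25 pos [ 0.4606 -0.2115  0.0208] rv [-0.0011  0.0019  0.0007] cm [-0.24  0.05  0.73] w 0.168 F [-0.56 -0.16 -0.87]
```

View pics/s12.png

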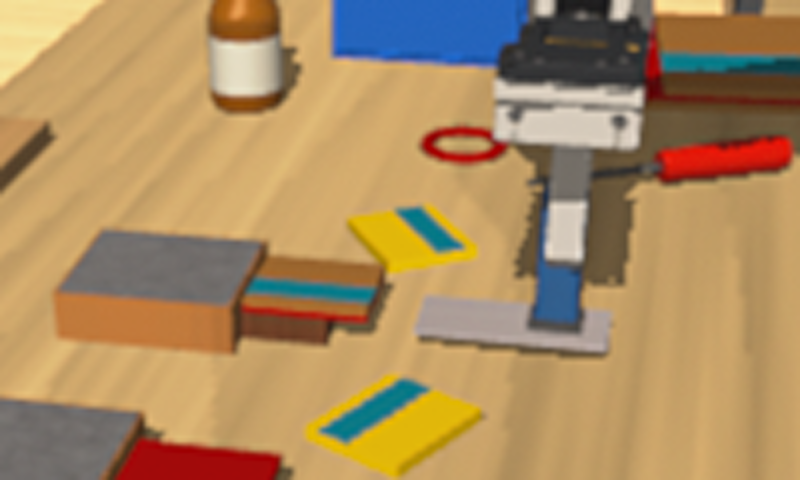

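View pics/t12.png

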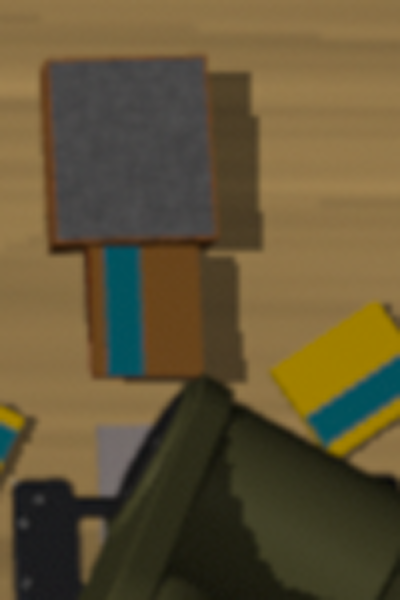

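Call:
send_rows:
  rows:
    - [0,0,0,0,0,0.8,1]
    - [0,0,0,0,0,0.8,1]
    - [0,0,0,-1,0,0.8,1]
    - [0,0,0,-2,0,0.8,1]
    - [0,0,0,-2,0,0.8,1]

```text
time: 7.67
tool_pos: [0.4809, -0.2111, 0.0117]
tcp_rot: [0.0, -0.011, 1.0, -0.0]
wrist_force: [0.3, 0.1, -1.5]
width: 0.168
```

```bash
python3 - <<'E'
from h import *
im=ctrl.capture("side");cv2.imwrite("pics/s13.png",cv2.resize(im[140:210,260:400],None,fx=5,fy=5,interpolation=cv2.INTER_CUBIC)[:,:,::-1])
E
python3 go.py .502 -.211 .0135
```

```text
t 7.72 pos [ 0.4801 -0.211   0.0114] rv [-0.0001  0.0002  0.0007] cm [-2.19 -0.05 -0.21] w 0.168 F [-0.13  0.32 -1.81]
```

View pics/s13.png

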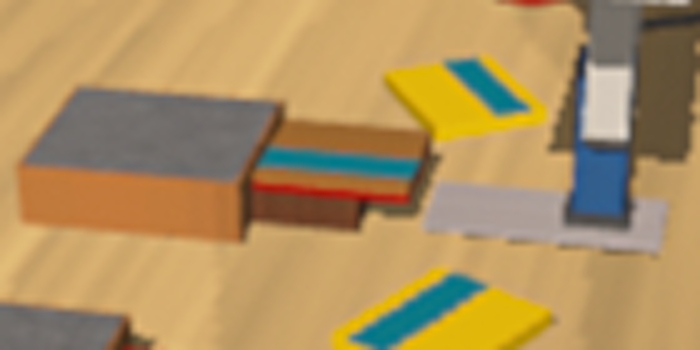

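Call:
send_rows:
  rows:
    - [0,0,0,-0.7,0,0,1]
    - [0,0,0,-1.4,0,0,1]
    - [0,0,0,-2.1,0,0,1]
    - [0,0,0,-2.1,0,0,1]
    - [0,0,0,-2.1,0,0,1]

```text
time: 8.13
tool_pos: [0.5009, -0.2105, 0.0113]
tcp_rot: [-0.0, -0.011, 1.0, 0.0]
wrist_force: [0.9, 0.3, -2.8]
width: 0.169
```

```bash
python3 - <<'E'
from h import *
im=ctrl.capture("side");cv2.imwrite("pics/s14.png",cv2.resize(im[140:210,260:400],None,fx=5,fy=5,interpolation=cv2.INTER_CUBIC)[:,:,::-1])
E
python3 go.py .502 -.211 .0135
```

```text
t 8.18 pos [ 0.5007 -0.2105  0.0113] rv [ 0.0002 -0.0004  0.0005] cm [-0.13 -0.06 -0.22] w 0.166 F [ 0.06 -0.17 -2.6 ]
```

View pics/s14.png

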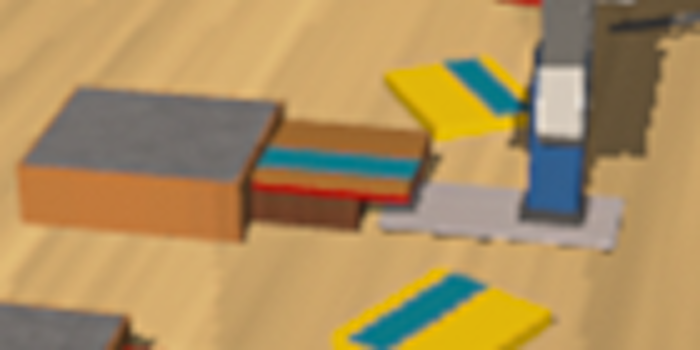

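Call:
send_rows:
  rows:
    - [0,0,0,0,0,-1.1,1]
    - [0,0,0,-0.05,0,-1.9,1]
    - [0,0,0,-0.2,0,-2.7,1]
    - [0,0,0,-0.45,0,-3.5,1]
    - [0,0,0,-0.8,0,-4.2,1]

```text
time: 8.6
tool_pos: [0.5092, -0.2106, 0.0549]
tcp_rot: [0.0, -0.011, 1.0, -0.0]
wrist_force: [-0.3, 0.2, -2.4]
width: 0.169
```

```bash
python3 - <<'E'
from h import *
im=ctrl.capture("side");cv2.imwrite("pics/s15.png",cv2.resize(im[120:210,250:410],None,fx=5,fy=5,interpolation=cv2.INTER_CUBIC)[:,:,::-1])
E
python3 go.py .5105 -.211 .0533
```

```text
t 8.65 pos [ 0.5103 -0.2108  0.0561] rv [-0.0014  0.0028  0.0003] cm [-0.01 -0.02  0.28] w 0.169 F [ 0.32 -0.49  0.58]
```

View pics/s15.png

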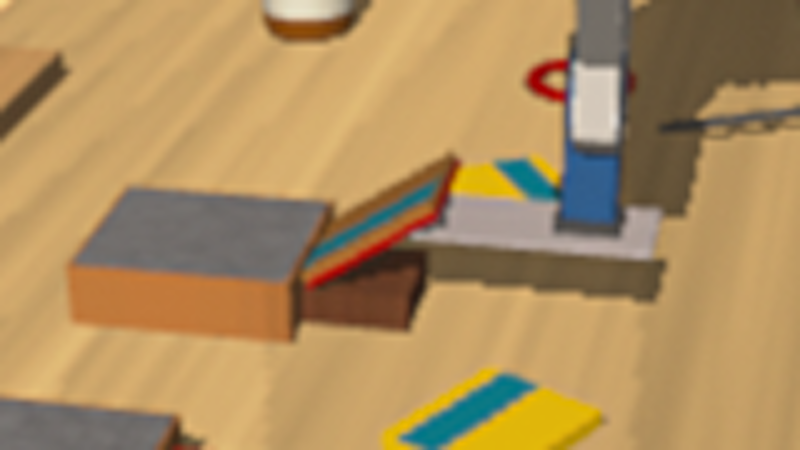

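Call:
send_rows:
  rows:
    - [0,0,0,-0.4,0,-0.45,1]
    - [0,0,0,-0.8,0,-0.8,1]
    - [0,0,0,-1.3,0,-1.2,1]
    - [0,0,0,-1.9,0,-1.5,1]
    - [0,0,0,-2.5,0,-1.7,1]

```text
time: 9.07
tool_pos: [0.5345, -0.2099, 0.0708]
tcp_rot: [0.0, -0.011, 1.0, -0.0]
wrist_force: [-0.3, 0.3, -1.9]
width: 0.172
```

```bash
python3 - <<'E'
from h import *
im=ctrl.capture("side");cv2.imwrite("pics/s16.png",cv2.resize(im[120:210,250:410],None,fx=5,fy=5,interpolation=cv2.INTER_CUBIC)[:,:,::-1])
E
python3 go.py .5603 -.211 .075
```

```text
t 9.12 pos [ 0.5354 -0.2099  0.071 ] rv [-0.0004  0.0011  0.0005] cm [-2.49 -0.16 -0.39] w 0.169 F [-0.03  0.01 -1.51]
```

View pics/s16.png

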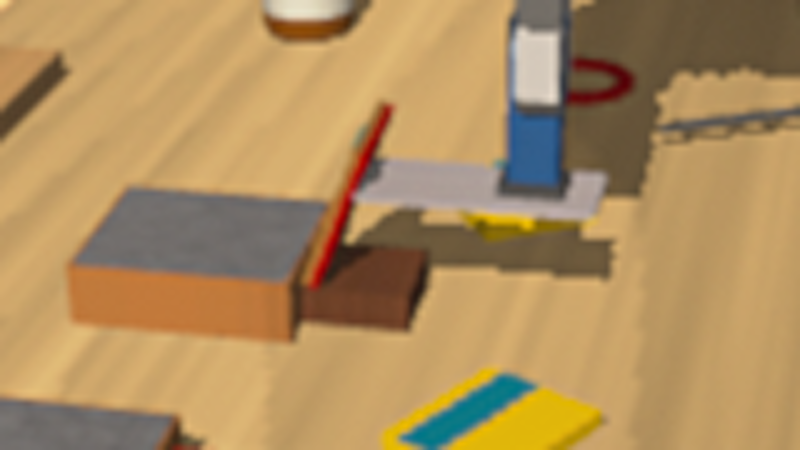

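Call:
send_rows:
  rows:
    - [0,0,0,-0.5,0,-0.1,1]
    - [0,0,0,-1,0,-0.2,1]
    - [0,0,0,-1.5,0,-0.2,1]
    - [0,0,0,-2,0,-0.2,1]
    - [0,0,0,-2.4,0,-0.2,1]

```text
time: 9.53
tool_pos: [0.5583, -0.2093, 0.0723]
tcp_rot: [-0.0, -0.011, 1.0, 0.0]
wrist_force: [-0.1, -0.1, -1.2]
width: 0.169
```

```bash
python3 - <<'E'
from h import *
im=ctrl.capture("side");cv2.imwrite("pics/s17.png",cv2.resize(im[120:210,250:410],None,fx=5,fy=5,interpolation=cv2.INTER_CUBIC)[:,:,::-1])
E
python3 go.py .5603 -.211 .075
```

```text
t 9.58 pos [ 0.5587 -0.2093  0.0723] rv [-0.      0.0002  0.0004] cm [-0.16 -0.17 -0.27] w 0.171 F [ 0.81 -0.22 -1.34]
```

View pics/s17.png

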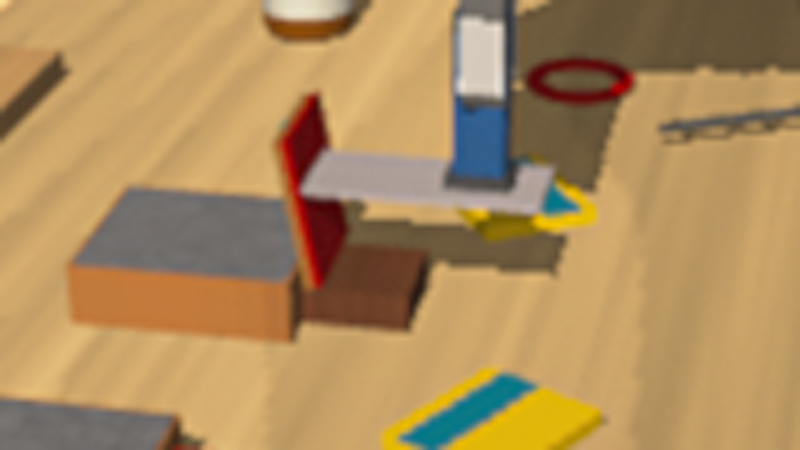

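Upright now. I'll push past vertical, keeping the blade at its present height.

Call:
send_rows:
  rows:
    - [0,0,0,-0.5,0,0,1]
    - [0,0,0,-1,0,0,1]
    - [0,0,0,-1.5,0,0,1]
    - [0,0,0,-2,0,0,1]
    - [0,0,0,-2.3,0,0,1]

```text
time: 10.0
tool_pos: [0.5814, -0.2088, 0.0724]
tcp_rot: [0.0, -0.011, 1.0, -0.0]
wrist_force: [0.5, 1.0, -1.2]
width: 0.165
```

```bash
python3 - <<'E'
from h import *
im=ctrl.capture("side");cv2.imwrite("pics/s18.png",cv2.resize(im[120:210,250:410],None,fx=5,fy=5,interpolation=cv2.INTER_CUBIC)[:,:,::-1])
E
python3 go.py .5603 -.211 .075
```

```text
t 10.05 pos [ 0.5816 -0.2088  0.0724] rv [-0.      0.0002  0.0005] cm [ 2.13 -0.17 -0.27] w 0.169 F [ 0.77 -0.91 -1.49]
```

View pics/s18.png

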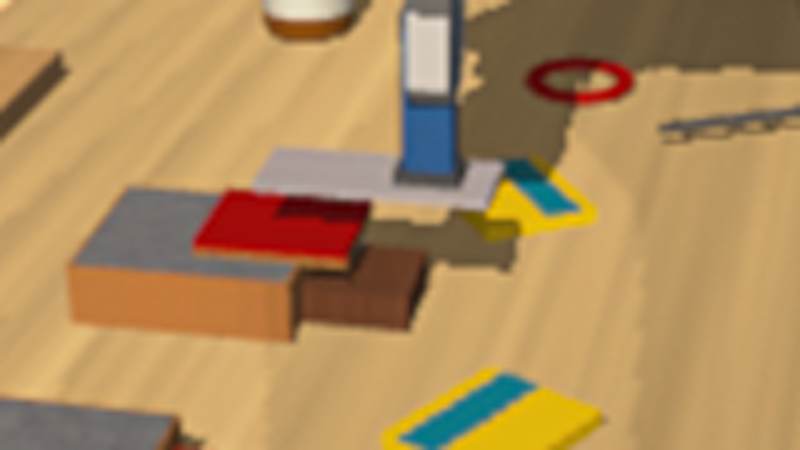

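Call:
send_rows:
  rows:
    - [0,0,0,1,0,-1,1]
    - [0,0,0,3,0,-1.5,1]
    - [0,0,0,6,0,-1.5,1]
    - [0,0,0,9,0,-1.5,1]
    - [0,0,0,12,0,-1.5,1]

```text
time: 10.47
tool_pos: [0.4594, -0.2112, 0.0874]
tcp_rot: [0.0, -0.011, 1.0, -0.0]
wrist_force: [-0.3, -0.8, -2.5]
width: 0.168
```

Call:
send_rows:
  rows:
    - [0,0,0,2,0,0,1]
    - [0,0,0,4,0,0,1]
    - [0,0,0,4,0,0,1]

```text
time: 10.72
tool_pos: [0.4183, -0.2122, 0.0876]
tcp_rot: [-0.0, -0.01, 1.0, 0.0]
wrist_force: [-0.7, 0.2, -1.6]
width: 0.168
```

```bash
python3 - <<'E'
from h import *
im=ctrl.capture("side");cv2.imwrite("pics/s19.png",cv2.resize(im[120:210,250:410],None,fx=5,fy=5,interpolation=cv2.INTER_CUBIC)[:,:,::-1])
im=ctrl.capture("top");cv2.imwrite("pics/t19.png",cv2.resize(im[120:220,370:440],None,fx=5,fy=5,interpolation=cv2.INTER_CUBIC)[:,:,::-1])
E
python3 go.py .42 -.211 .0085
```

```text
t 10.82 pos [ 0.4209 -0.2125  0.0879] rv [-0.0005  0.0009 -0.0005] cm [0.1  0.16 7.94] w 0.167 F [-0.08  0.58 -1.87]
```

View pics/s19.png

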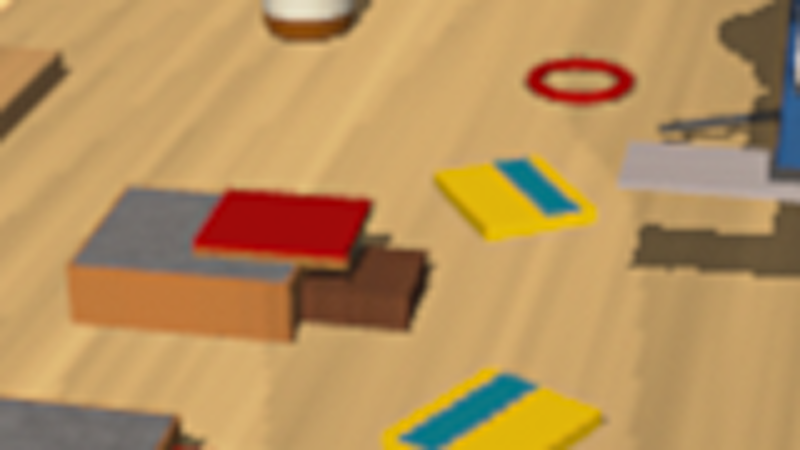

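View pics/t19.png

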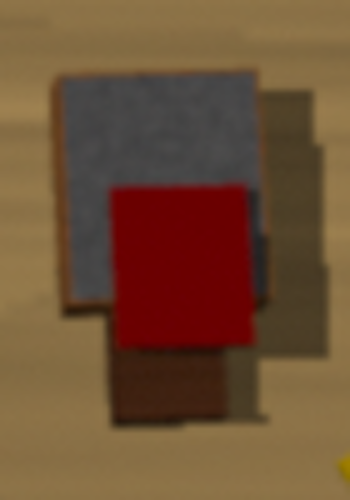

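```bash
python3 - <<'E'
from h import *
P=bp("top",(np.array([(110,187),(248,186),(255,345),(118,347)])+.5)/5-.5+[370,120],.038)[:,:2]
print(P.round(4).tolist(),P.mean(0), "step x .639, y mid -.2077")
E
```

```text
[[0.6877, -0.1817], [0.6887, -0.2422], [0.6177, -0.2434], [0.6164, -0.184]] [ 0.65263528 -0.21283848] step x .639, y mid -.2077
```

Call:
send_rows:
  rows:
    - [0,0,0,0,0,2,1]
    - [0,0,0,0,0,4,1]
    - [0,0,0,0,0,6,1]
    - [0,0,0,0,0,7,1]
    - [0,0,0,0,0,7,1]

```text
time: 11.23
tool_pos: [0.4204, -0.2116, 0.0156]
tcp_rot: [-0.001, -0.011, 1.0, 0.001]
wrist_force: [-0.2, 0.2, -2.3]
width: 0.167
```

Call:
send_rows:
  rows:
    - [0,0,0,0,0,0,1]
    - [0,0,0,0,0,0,1]
    - [0,0,0,0,0,0,1]

```text
time: 11.48
tool_pos: [0.4215, -0.2126, 0.0185]
tcp_rot: [0.001, -0.011, 1.0, -0.0]
wrist_force: [1.4, -0.7, -1.9]
width: 0.166
```

```bash
python3 go.py .42 -.211 .0085
```

```text
t 11.48 pos [ 0.4215 -0.2126  0.0185] rv [-0.001   0.0015  0.0003] cm [0.15 0.17 1.  ] w 0.166 F [ 1.44 -0.71 -1.87]
```

Call:
send_rows:
  rows:
    - [0,0,0,0,0,0.3,1]
    - [0,0,0,0,0,0.6,1]
    - [0,0,0,0,0,0.8,1]
    - [0,0,0,0,0,0.9,1]
    - [0,0,0,0,0,0.9,1]

```text
time: 11.9
tool_pos: [0.4207, -0.2122, 0.0083]
tcp_rot: [-0.0, -0.011, 1.0, 0.0]
wrist_force: [-1.1, -0.3, -2.7]
width: 0.166
```

Call:
send_rows:
  rows:
    - [0,0,0,0,0,0,1]
    - [0,0,0,0,0,0.1,1]
    - [0,0,0,0,0,0.1,1]
    - [0,0,0,0,0,0.1,1]

```text
time: 12.23
tool_pos: [0.421, -0.2123, 0.008]
tcp_rot: [0.0, -0.011, 1.0, -0.0]
wrist_force: [-0.4, 1.8, 7.1]
width: 0.168
```

```bash
python3 go.py .42 -.211 .0085;python3 - <<'E'
from h import *
im=ctrl.capture("side");cv2.imwrite("pics/s20.png",cv2.resize(im[80:200,340:500],None,fx=5,fy=5,interpolation=cv2.INTER_CUBIC)[:,:,::-1])
E
```

```text
t 12.23 pos [ 0.421  -0.2123  0.008 ] rv [-0.0003  0.0005  0.0004] cm [ 0.1   0.14 -0.05] w 0.168 F [-0.43  1.8   7.09]
```

View pics/s20.png

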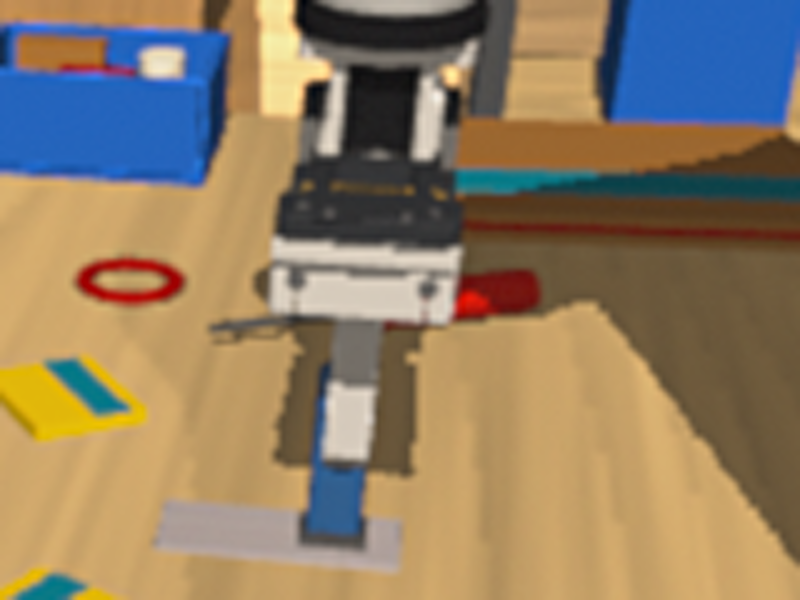

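Call:
send_rows:
  rows:
    - [0,0,0,0,0,0,0.2]
    - [0,0,0,0,0,0,-0.3]
    - [0,0,0,0,0,0,-0.6]
    - [0,0,0,0,0,0,-0.6]
    - [0,0,0,0,0,0,-0.6]

```text
time: 12.7
tool_pos: [0.4208, -0.2123, 0.0074]
tcp_rot: [-0.0, -0.011, 1.0, -0.0]
wrist_force: [0.3, -0.2, 0.5]
width: 0.487
```

Call:
send_rows:
  rows:
    - [0,0,0,0,0,0,-0.6]
    - [0,0,0,0,0,-1,-0.6]
    - [0,0,0,0,0,-4,-0.6]
    - [0,0,0,0,0,-8,-0.6]
    - [0,0,0,0,0,-12,-0.6]

```text
time: 13.12
tool_pos: [0.4201, -0.2119, 0.1293]
tcp_rot: [-0.001, -0.011, 1.0, 0.0]
wrist_force: [0.0, -0.4, 0.4]
width: 0.798
```

Call:
send_rows:
  rows:
    - [0,0,0,2,0,0,-0.6]
    - [0,0,0,4,0,0,-0.6]
    - [0,0,0,6,0,0,-0.6]
    - [0,0,0,6,0,0,-0.6]

```text
time: 13.45
tool_pos: [0.3587, -0.2134, 0.1283]
tcp_rot: [0.0, -0.01, 1.0, -0.0]
wrist_force: [-0.1, -0.3, -0.9]
width: 0.796
```

```bash
python3 go.py .42 -.211 .0085;python3 - <<'E'
from h import *
im=ctrl.capture("side");cv2.imwrite("pics/s21.png",cv2.resize(im[80:220,240:480],None,fx=3,fy=3,interpolation=cv2.INTER_CUBIC)[:,:,::-1])
im=ctrl.capture("top");cv2.imwrite("pics/t21.png",im[:,:,::-1])
for t in ["panel","done_panel","lifter"]:
  for n in ["side","top"]:
    print(t,n,[(np.round(d["location"],3).tolist(),round(d["conf"],2)) for d in ctrl.pinpoint(t,n)])
E
```

```text
t 13.45 pos [ 0.3587 -0.2134  0.1283] rv [-0.0004  0.0001 -0.0005] cm [-6.13  0.12 11.98] w 0.796 F [-0.14 -0.32 -0.88]
panel side [([0.536, -0.102, 0.0], 0.95), ([0.564, -0.334, -0.001], 0.75), ([0.611, 0.003, 0.018], 0.7)]
panel top [([0.567, -0.33, 0.002], 0.96), ([0.533, -0.102, 0.001], 0.73), ([0.653, -0.214, 0.036], 0.68)]
done_panel side [([0.608, 0.002, 0.017], 0.73)]
done_panel top [([0.608, 0.003, 0.018], 0.68)]
lifter side [([0.489, 0.208, -0.004], 0.9), ([0.426, -0.21, 0.003], 0.62)]
lifter top [([0.419, -0.21, 0.003], 0.78), ([0.488, 0.213, 0.002], 0.6)]
```

View pics/s21.png

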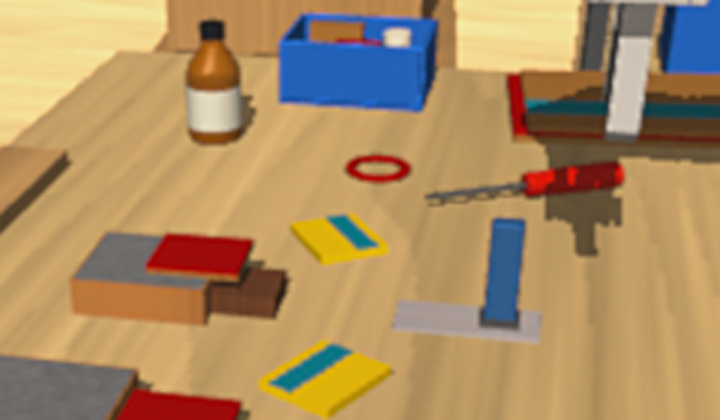

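View pics/t21.png

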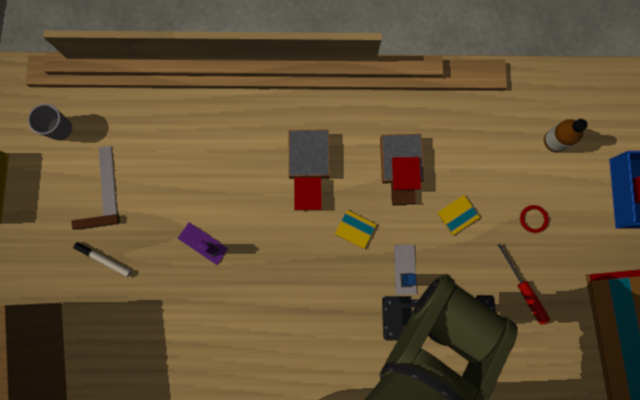

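The side crop shows the panel red side up on its deck (200,255) and the lifter upright and flat on the bench (500,280), with the gripper clear of both. In the top view the panel is at (407,172) and the lifter at (405,268). The done panel has not moved.

```bash
python3 -c "
from station import ctrl
print(ctrl.finish_job())"
```

```text
the job is handed in; nothing more can be done
None
```

I turned the panel over with the blue-handled lifter: I slid the blade under its overhang, raised it to upright at the step, and pushed it over onto the deck. I then set the lifter back down on the bench and handed the job in at about 14 s. The job report gave no verdict.

Last checks before handing in:
- **Panel:** it lies red side up and looks flat on its own deck. Its centre is about 14 mm past the step and 5 mm off the middle line, and it overhangs the step edge by about 22 mm.
- **Lifter:** it stands upright at about (0.42, -0.21) with its blade flat on the bench, well clear of the panel.
- **Other panel:** it measured (0.608, 0.003) in both cameras, the same as at the start to within measurement error.
- **Gripper:** in the pictures it stayed at the handle, well clear of the panel throughout. I had no direct contact reading for this.

**Disagreement:** the reported TCP height was about 35 mm lower than the fingertips looked in the side camera. I chose a grip height that was safe under either reading and took blade heights from the reading at the grasp. Camera checks of the blade and the contact force on setting the lifter down both agreed with that.

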